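# Assemble a soil consolidation cell around a trimmed specimen

### The arm

A 6-joint arm with a two-finger parallel gripper is mounted at the origin on a cart in front of the work surface, level with it; the furniture and walls round the work are solid. World frame = base frame: x ahead of the robot, y to its left, z up, the work surface at z = 0. Lengths are in m, angles in rad, forces in N, time in s.
With the tool pointing down it reaches from about 0.25 to 0.8 m from the base axis. Payload 8.5 kg.
Tool frame: the origin (TCP) lies at the very end of the fingers, on their centre line; the grasp point (between the pads) lies 19 mm behind it; y points along the fingers, x is the direction in which the jaws open and shut, and the axes are right-handed (so a half turn about y gives the same grasp; the last joint's range is limited). The gripper opens to 85 mm and grips with 20 to 120 N. Pads are 22 mm wide; open, the fingers measure 114 mm over their backs; the gripper's body (76 mm by 85 mm) begins 54 mm behind the grasp point. The pads swing forward as they close: fully open they stand 13 mm farther back than shut.
Start: joints at [1.308, 0.238, -0.013, 1.319, 0, 1.571], TCP at [0.136, 0.507, 0.231] pointing down, gripper open.
Joint ranges: [-2.66, 2.66], [-1.03, 1.9], [-1.14, 1.46], [-1.82, 2.27], [-1.45, 1.34], [-3.14, 3.14]. Speed limits (rad/s): [2.22, 2.22, 2.79, 3.14, 3.14, 3.14].

### API

Orientations are given as a unit quaternion [w, x, y, z].
In Python, from rig import observe, snapshot, sign_off, regions_of, mark_of gives the robot as it stands. The module is installed in compiled form; this text tells all that it offers.
- The arm moves only by the tool carry_out, never from a script. Its argument "motion" is a list of rows, each an object of numbers: "tx", "ty", "tz": the shift along the world's x, y, z in mm; "wx", "wy", "wz": the turn, a rotation vector about the world's x, y, z in degrees. A call has 1 to 20 rows; each row is the pose to reach, as a shift and turn from the pose measured when the call began; what a row does not reach only later rows make up. A row lasts 1/8 s, in which the tool goes at most 62.5 mm and 10.7 degrees, less where a joint would pass 70% of its speed; a pose out of reach is approached as far as the arm can. A call with a gripper value outside its range is refused whole. "jaw" is the gripper command: -1 is fully open, 1 is shut, values between are in proportion, set as the call begins (left out, the last holds). The fingers move at their own pace and stop on an object; the grip force is fixed at half the most. Time passes only in rows, so rows that repeat a pose let the fingers close. It gives the time, the measured TCP pose, the force and the opening at its end, in the units of the state.
- observe(): the state, without advancing time (a new reading comes with each control period).
- snapshot(name): name is "scene" or "top" or "wrist"; returns a dict with "img" (400x640x3 uint8, red, green, blue), "intrinsics" (3x3 intrinsics, pixels), "world_to_cam" (4x4, takes a point from world to camera coordinates). Camera axes: x right, y up, looking along -z (the intrinsics and any distortion apply to the point x, -y, -z); pixel columns grow to the right and rows downward; lengths in m; the calibration is good to about 2 mm. A picture is of the moment at which its call begins. There is no depth.
- sign_off(): hands the job in, once; it reports no verdict.
Trained networks look in the newest picture that a camera, given by its name, has taken for a name from the list of things; names that differ only in an ending like _2 or _b are one class to them, and where a whole thing is asked for, a point or a joint stands for the part that bears it (a point fixed in the world has none). Each returns a list of dicts, best first, with "p" (0 to 1); they miss things now and then, are a little off and sometimes report something else, mostly with a low value. They report only what shows in the picture. A call takes as long as a camera call. They do not tell look-alikes from the thing itself.
- regions_of(label, camera): "mask" (400x640 bool, what is visible of it) and "box" ([left, top, right, bottom] in pixels, round what is visible of it).
- mark_of(label, camera): "location" ([row, column] in pixels: a listed point, or the origin of a listed thing).
The state is a dict: "time_s": time; "joints": joint angles; "joint_velocities": joint speeds; "effort": joint torques, N m; "eef_pos": TCP position; "tcp_rot": TCP orientation; "wrist_force": force on the tool from outside, world axes, zero at the start; "torque": the same for the moment, N m; "opening": finger opening in m.
Only numpy, scipy, OpenCV 4.12 (cv2) and the standard library are available. Lean on these libraries where they do the work, as an engineer would, in place of code of your own. Each camera call takes 0.05 s, during which the arm holds its last target. There are 200 camera calls.

### The job

Build up the soil consolidation cell for a test: set the large porous stone down inside the locating rim of the cell, stand the steel ring packed with soil in the middle of the stone, slip the brass collar over that ring until it rests on the stone, lay the small porous stone inside the collar on the soil, and finish with the loading cap, boss upward, centred on the small stone. Everything must sit flat and fully down, and the similar empty steel ring must be left where it stands.

Things in the scene. Friction and masses are not known exactly. Their poses are not given: they have to be found in the camera images.
- cell: consolidation cell, fixed: round aluminium base 150 mm across with a brass drain stub; on it a clear bath wall, inside diameter 136 mm, top 30 mm above the worktop; in the middle a raised locating rim (92 mm outside, 72 mm inside diameter) round the flat seat for the large stone. Origin: centre of its underside, z up; seat and floor at 10 mm, top of the rim at 14 mm.
- large_stone: the larger of two flat round off-white porous stones, 66 mm in diameter, 14 mm thick, 0.1 kg, starts in the tray. Origin: centre of its underside, z up. It goes inside the 72 mm rim on the cell's seat and then stands 10 mm above the rim.
- specimen: a steel ring, 49 mm outside diameter, 28 mm tall, packed level with brown soil (solid), 0.2 kg, starts on the bare worktop. Origin: centre of its underside, z up.
- collar: the plain brass collar, an open tube of 66 mm outside and 57 mm inside diameter, 33 mm tall, same at both ends, 0.18 kg, starts standing in the tray. Origin: centre of its underside, z up. Over the specimen it has 4 mm to spare all round; resting on the large stone, its top stands 5 mm above the soil.
- small_stone: the smaller porous stone, 48 mm in diameter, 14 mm thick, starts in the tray. Origin: centre of its underside, z up. It fits into the collar with 4.5 mm to spare all round and then stands 9 mm above the collar's top, so hold it by the upper part of its edge.
- loading_cap: the aluminium loading cap, starts upright in the tray: a round flange 48 mm in diameter and 10 mm thick, with a boss in its middle, 24 mm in diameter, by which it is held, and a small steel ball in the boss's top, 34 mm above the underside (boss top 30 mm). 0.13 kg. Origin: centre of its underside, z up.
- empty_ring: a steel mould ring that looks like the specimen's but is empty, 51 mm outside diameter, 30 mm tall, on the bare worktop: not needed, to be left alone. Origin: centre of its underside.
- tool_tray: flat steel tray, fixed (always in the same place), in which the two stones, the collar and the cap lie: 196 mm along its x, 330 mm along its y, thin walls 22 mm high, floor 2 mm above the worktop. Origin: centre of its underside. The four parts lie in a staggered row along its y; there is more room for fingers along its x.
There are look-alikes about, which are no part of the job. Leave any blue look-alike of the large_stone alone.

How it is judged:
On the way, in this order (a step that is already met when the one before it is completed fails the run):
1. the large stone lies in the cell's seat (z of large_stone in the frame of cell between 0.008 and 0.012 m and horizontal distance between large_stone and cell below 0.006 m and angle between large_stone's own z axis and vertical below 0.06 rad), for 0.2 s.
2. the soil ring stands on the large stone (all of step 1 and z of specimen in the frame of large_stone between 0.012 and 0.016 m and horizontal distance between specimen and large_stone below 0.008 m and angle between specimen's own z axis and vertical below 0.06 rad), for 0.2 s.
3. the collar is over the soil ring, down on the stone (z of collar in the frame of large_stone between 0.012 and 0.016 m and horizontal distance between collar and large_stone below 0.012 m and angle between each of collar, specimen's own z axis and vertical below 0.06 rad and horizontal distance between collar and specimen below 0.006 m and z of specimen in the frame of large_stone between 0.012 and 0.016 m and horizontal distance between specimen and large_stone below 0.008 m), for 0.2 s.
4. the small stone lies on the soil inside the collar (z of small_stone in the frame of specimen between 0.026 and 0.03 m and horizontal distance between small_stone and specimen below 0.01 m and angle between each of small_stone, collar's own z axis and vertical below 0.06 rad and horizontal distance between small_stone and collar below 0.006 m and z of collar in the frame of large_stone between 0.012 and 0.016 m and horizontal distance between collar and large_stone below 0.012 m and horizontal distance between collar and specimen below 0.006 m), for 0.2 s.
5. the loading cap stands on the small stone (z of loading_cap in the frame of small_stone between 0.012 and 0.016 m and horizontal distance between loading_cap and small_stone below 0.008 m and angle between each of loading_cap, small_stone's own z axis and vertical below 0.06 rad and z of small_stone in the frame of specimen between 0.026 and 0.03 m and horizontal distance between small_stone and specimen below 0.01 m and horizontal distance between small_stone and collar below 0.006 m), for 0.2 s.
At the end, for the whole second after the job is handed in: Stack at rest, flat (0.06 rad), heights within 2 mm; centres: large stone to cell 6 mm; soil ring to large stone 8; collar to ring 6, to large stone 12; small stone to collar 6, to ring 10; cap to small stone 8. Empty ring within 30 mm of its start (all of step 1 and all of step 3 and all of step 5 and linear speed of each of large_stone, specimen, collar, small_stone, loading_cap below 0.02 m/s and angular speed of each of large_stone, specimen, collar, small_stone, loading_cap below 0.2 rad/s and distance of empty_ring from where it was at the start of the episode below 0.03 m); the robot touches nothing.
It fails at once if the empty ring was moved by more than 30 mm (distance of empty_ring from where it was at the start of the episode above 0.03 m).
It also fails if it takes over 109 s, if anything falls off the work surface, if the arm or the gripper's body presses on something with over 40 N, if the wrist force passes 120 N, or if a joint passes its speed limit or range.

## Working session

There is one attempt and no reset: what is moved stays moved. The work goes in short steps, Python scripts to look and compute and a tool call to move; the robot and the scene stay as the last step left them, time stands still between calls to the robot, and variables do not carry over. Pictures are saved under pics/ and viewed, on a budget of 14 in all, crops included, one or two more only if the job needs it, and the job is handed in when it is done.

Besides the shell and the picture viewer there is one more tool, called as name(argument=value, ...) on one line, values as JSON. carry_out: Moves the arm, as the interface text tells. Its arguments: {"type":"object","properties":{"motion":{"type":"array"},"jaw":{"type":"number"}},"required":["motion"]}

```bash
mkdir -p pics; cat > h.py <<'E'
import numpy as np, cv2
from rig import observe, snapshot, sign_off, regions_of, mark_of
def snap(cam,name=None):
    s=snapshot(cam)
    if name: cv2.imwrite(f'pics/{name}.png',s['img'][:,:,::-1])
    return s
def proj(s,P):
    P=np.atleast_2d(P); c=(s['world_to_cam']@np.c_[P,np.ones(len(P))].T)[:3]
    u=s['intrinsics']@(c*np.array([[1],[-1],[-1]])); return (u[:2]/u[2]).T   # col,row
def back(s,col,row,z):
    T=np.linalg.inv(s['world_to_cam']); d=np.linalg.inv(s['intrinsics'])@[col,row,1]
    d=T[:3,:3]@(d*[1,-1,-1]); o=T[:3,3]; return o+d*(z-o[2])/d[2]
E
python3 - <<'E'
from h import *
o=observe(); print({k:np.round(v,3) for k,v in o.items()})
H=dict(cell=0,large_stone=.002,specimen=0,collar=.002,small_stone=.002,loading_cap=.002,empty_ring=0,tool_tray=0)
for c in ('top','scene'):
    s=snap(c,c+'0'); print(c,np.linalg.inv(s['world_to_cam'])[:3,3],s['intrinsics'][0,0])
    for n,z in H.items():
        for m in mark_of(n,c)[:4]:
            r,cc=m['location']; print(n,round(m['p'],2),round(cc),round(r),np.round(back(s,cc,r,z)[:2],4))
E
```

```text
{'time_s': np.float64(0.0), 'joints': array([ 1.308,  0.239, -0.014,  1.319, -0.   ,  1.571]), 'joint_velocities': array([-0.   ,  0.   ,  0.002,  0.001,  0.001, -0.   ]), 'effort': array([ 2.0000e-03, -5.3878e+01,  3.4644e+01,  1.8000e-02,  0.0000e+00,
       -0.0000e+00]), 'eef_pos': array([0.136, 0.507, 0.231]), 'tcp_rot': array([-0.561,  0.562,  0.43 , -0.431]), 'wrist_force': array([-0.659, -0.103, -0.547]), 'torque': array([ 0.017,  0.041, -0.027]), 'opening': np.float64(0.085)}
top [0.33084642 0.10947394 1.35430256] 450.26596880872916
cell 0.78 420 187 [ 0.5936 -0.177 ]
large_stone 0.92 295 229 [0.4676 0.2042]
large_stone 0.73 224 244 [0.4259 0.4154]
specimen 0.67 373 230 [ 0.4638 -0.0318]
collar 0.64 270 197 [0.5671 0.2796]
small_stone 0.59 323 212 [0.5189 0.1185]
loading_cap 0.58 342 230 [0.4647 0.0623]
loading_cap 0.26 321 211 [0.5227 0.1243]
empty_ring 0.49 312 162 [0.6765 0.1514]
scene [ 0.0868689  -0.3634786   0.73341989] 393.98907328909564
cell 0.86 420 269 [ 0.5838 -0.1847]
large_stone 0.65 270 208 [0.469  0.1821]
large_stone 0.56 203 172 [0.4229 0.408 ]
specimen 0.62 270 206 [0.4726 0.1863]
collar 0.81 273 173 [0.554  0.2724]
small_stone 0.69 302 209 [0.5203 0.1238]
loading_cap 0.81 306 239 [0.464  0.0502]
```

View pics/top0.png

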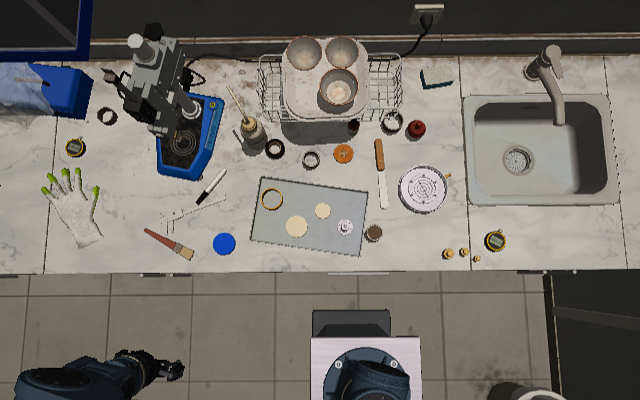

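View pics/scene0.png

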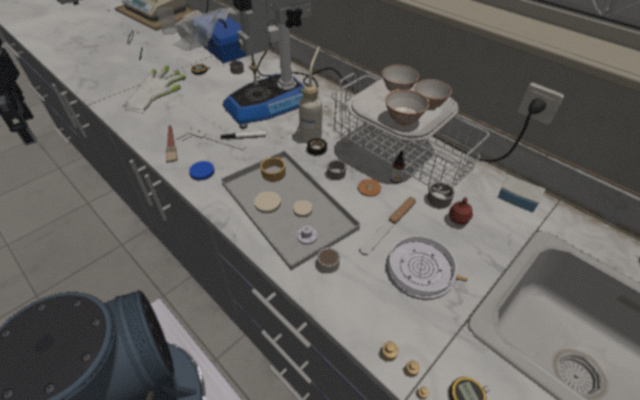

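Top view: tray is left of centre with the collar (272,199), large stone (297,227), small stone (322,211) and cap (345,228). The soil ring is at (374,233), the cell at (422,189), the empty ring at (311,159) and the blue decoy at (224,244). The scene view agrees.

```bash
python3 - <<'E'
from h import *
from scipy.spatial.transform import Rotation as R
o=observe(); q=o['tcp_rot']; M=R.from_quat([q[1],q[2],q[3],q[0]]).as_matrix(); print(M.round(3))
s=snap('wrist'); T=np.linalg.inv(s['world_to_cam']); print(T.round(3),s['intrinsics'])
print('cam in tool',(M.T@(T[:3,3]-o['eef_pos'])).round(3), (M.T@T[:3,:3]).round(3))
t=snap('top')
for n,z in dict(large_stone=.016,specimen=.028,collar=.035,small_stone=.016,loading_cap=.012,empty_ring=.03,cell=.03,tool_tray=.0).items():
    for r in regions_of(n,'top')[:2]:
        c=max(cv2.findContours(r['mask'].astype(np.uint8),0,1)[0],key=cv2.contourArea)
        b=cv2.minAreaRect(c); print(n,round(r['p'],2),np.round(b,1).tolist() if 0 else b,back(t,*b[0],z)[:2].round(4))
        if n=='tool_tray': print([back(t,*p,.022)[:2].round(3).tolist() for p in cv2.boxPoints(b)])
E
```

```text
[[ 0.26  -0.    -0.966]
 [ 0.966 -0.     0.26 ]
 [-0.    -1.    -0.   ]]
[[ 0.261 -0.916 -0.305  0.059]
 [ 0.965  0.247  0.083  0.528]
 [-0.001 -0.316  0.949  0.374]
 [ 0.     0.     0.     1.   ]] [[275.4737815    0.         319.95693861]
 [  0.         275.4737815  196.08285572]
 [  0.           0.           1.        ]]
cam in tool [ 0.001 -0.143  0.08 ] [[ 1.     0.001  0.001]
 [ 0.001  0.316 -0.949]
 [-0.001  0.949  0.316]]
large_stone 0.85 ((296.5, 226.5), (21.0, 21.0), 90.0) [0.4742 0.1979]
large_stone 0.69 ((322.5, 211.0), (14.0, 15.0), 90.0) [0.5203 0.1199]
specimen 0.62 ((374.5, 232.5), (17.0, 17.0), 90.0) [ 0.4533 -0.0331]
collar 0.75 ((322.5000305175781, 211.0000457763672), (14.849242210388184, 14.849241256713867), 45.0) [0.5177 0.1198]
collar 0.55 ((267.24005126953125, 193.32000732421875), (9.200000762939453, 20.0), 53.13010025024414) [0.5722 0.2841]
small_stone 0.49 ((322.0, 211.0), (12.0, 12.0), 90.0) [0.5204 0.1214]
loading_cap 0.44 ((344.5, 227.0), (14.0, 15.0), 90.0) [0.472  0.0545]
empty_ring 0.54 ((310.1999816894531, 153.90000915527344), (8.34386157989502, 15.414929389953613), 81.8698959350586) [0.6935 0.1559]
cell 0.75 ((423.5, 189.0), (48.0, 51.0), 90.0) [ 0.5822 -0.1824]
tool_tray 0.46 ((422.5630187988281, 188.9013671875), (49.67292785644531, 48.887794494628906), 6.009006023406982) [ 0.5882 -0.1861]
[[0.519, -0.097], [0.668, -0.118], [0.65, -0.267], [0.502, -0.244]]
tool_tray 0.16 ((374.5, 233.0), (16.0, 17.0), 90.0) [ 0.4544 -0.0361]
[[0.476, -0.009], [0.476, -0.06], [0.429, -0.058], [0.429, -0.008]]
```

carry_out(motion=[{"tx": 364,"ty": -367,"tz": 30,"wz": -83},{"tx": 364,"ty": -367,"tz": 30,"wz": -83},{"tx": 364,"ty": -367,"tz": 30,"wz": -83},{"tx": 364,"ty": -367,"tz": 30,"wz": -83},{"tx": 364,"ty": -367,"tz": 30,"wz": -83},{"tx": 364,"ty": -367,"tz": 30,"wz": -83},{"tx": 364,"ty": -367,"tz": 30,"wz": -83},{"tx": 364,"ty": -367,"tz": 30,"wz": -83},{"tx": 364,"ty": -367,"tz": 30,"wz": -83},{"tx": 364,"ty": -367,"tz": 30,"wz": -83},{"tx": 364,"ty": -367,"tz": 30,"wz": -83},{"tx": 364,"ty": -367,"tz": 30,"wz": -83}], jaw=-1)

```text
$.motion[0]: bad value
```

```bash
python3 - <<'E'
from h import *
s=snap('wrist','w1')
for n,z in dict(large_stone=.016,specimen=.028,collar=.035,small_stone=.016,loading_cap=.012,empty_ring=.03,cell=.03,tool_tray=0).items():
    z0=0 if n in('cell','specimen','empty_ring','tool_tray') else .002
    for m in mark_of(n,'wrist')[:2]:
        r,c=m['location']; print(n,'mark',round(m['p'],2),round(c),round(r),back(s,c,r,z0)[:2].round(4))
    for r in regions_of(n,'wrist')[:2]:
        c=max(cv2.findContours(r['mask'].astype(np.uint8),0,1)[0],key=cv2.contourArea)
        b=cv2.minAreaRect(c); print(n,'reg',round(r['p'],2),np.round(b[0]),np.round(b[1]),back(s,*b[0],z)[:2].round(4))
E
```

```text
large_stone mark 0.93 311 341 [0.4293 0.4112]
large_stone reg 0.96 [313. 332.] [37. 19.] [0.3985 0.4251]
large_stone reg 0.48 [187. 392.] [15.  4.] [0.4709 0.1691]
loading_cap mark 0.48 136 399 [0.4774 0.0552]
```

View pics/w1.png

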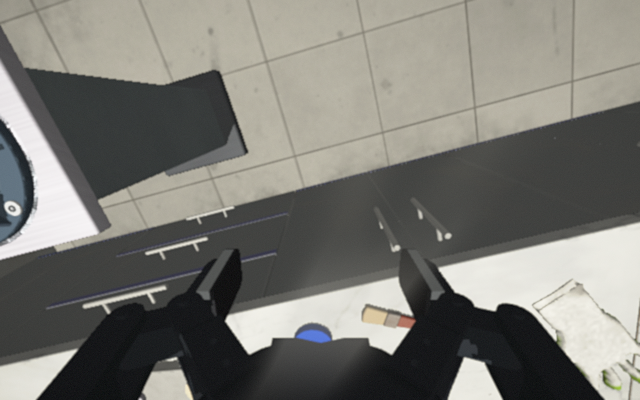

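The start view shows only floor, cabinet and the blue decoy, with the fingers across the bottom; the move was refused. I'll retry with all keys given.

carry_out(motion=[{"tx": 40,"ty": -45,"tz": 5,"wx": 0,"wy": 0,"wz": -10},{"tx": 80,"ty": -90,"tz": 10,"wx": 0,"wy": 0,"wz": -20},{"tx": 120,"ty": -135,"tz": 15,"wx": 0,"wy": 0,"wz": -30},{"tx": 160,"ty": -180,"tz": 20,"wx": 0,"wy": 0,"wz": -40},{"tx": 200,"ty": -225,"tz": 25,"wx": 0,"wy": 0,"wz": -50},{"tx": 240,"ty": -270,"tz": 30,"wx": 0,"wy": 0,"wz": -60},{"tx": 280,"ty": -315,"tz": 30,"wx": 0,"wy": 0,"wz": -70},{"tx": 320,"ty": -360,"tz": 30,"wx": 0,"wy": 0,"wz": -80},{"tx": 350,"ty": -405,"tz": 30,"wx": 0,"wy": 0,"wz": -83},{"tx": 364,"ty": -450,"tz": 30,"wx": 0,"wy": 0,"wz": -83},{"tx": 364,"ty": -467,"tz": 30,"wx": 0,"wy": 0,"wz": -83},{"tx": 364,"ty": -467,"tz": 30,"wx": 0,"wy": 0,"wz": -83}], jaw=-1)

```text
time_s: 3.75
eef_pos: [0.5001, 0.0393, 0.2613]
tcp_rot: [0.705, -0.705, 0.05, -0.05]
wrist_force: [-0.3, 0.9, 1.2]
opening: 0.0855
```

```bash
cat >> h.py <<'E'
TOP=dict(large_stone=.016,specimen=.028,collar=.035,small_stone=.016,loading_cap=.012,empty_ring=.03,cell=.03)
def look(names,cam='wrist',name=None,dz=0,k=2):
    s=snap(cam,name)
    for n in names:
        z=TOP[n]+dz
        for r in regions_of(n,cam)[:k]:
            c=max(cv2.findContours(r['mask'].astype(np.uint8),0,1)[0],key=cv2.contourArea)
            P=np.array([back(s,*p,z)[:2] for p in c[:,0]+0.0],np.float32)
            (x,y),rad=cv2.minEnclosingCircle(P)
            print(n,'reg',round(r['p'],2),np.round(c[:,0].mean(0)),'circ',round(x,4),round(y,4),'d',round(2*rad,4))
        for m in mark_of(n,cam)[:k]:
            rr,cc=m['location']; z0=(0 if n in('cell','specimen','empty_ring') else .002)+dz
            print(n,'mark',round(m['p'],2),round(cc),round(rr),back(s,cc,rr,z0)[:2].round(4))
    return s
E
python3 -c "
from h import *
look(list(TOP)[:6],name='w2')"
```

```text
large_stone reg 0.72 [281.  43.] circ 0.475 0.1978 d 0.0682
large_stone mark 0.69 281 46 [0.4729 0.1987]
specimen reg 0.91 [296. 215.] circ 0.4552 -0.0289 d 0.0586
specimen mark 0.83 296 210 [ 0.4531 -0.0302]
small_stone reg 0.79 [327. 103.] circ 0.5223 0.1197 d 0.0481
small_stone reg 0.41 [282.  43.] circ 0.476 0.1976 d 0.0682
small_stone mark 0.62 326 101 [0.5219 0.1232]
loading_cap reg 0.86 [299. 155.] circ 0.4733 0.0548 d 0.0489
loading_cap mark 0.71 300 156 [0.4736 0.0522]
empty_ring reg 0.89 [447.  56.] circ 0.6733 0.1535 d 0.0622
empty_ring mark 0.59 441 59 [0.6793 0.1536]
```

View pics/w2.png

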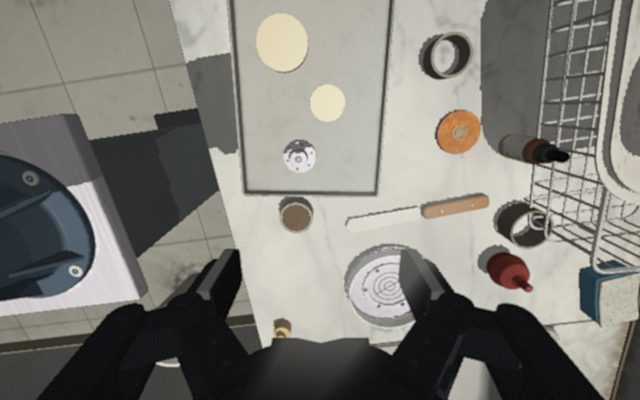

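The view shows large stone (281,43), small stone (327,103), cap (299,155), soil ring (296,215), cell (385,285, partly behind a finger), empty ring (447,56). Now grasping the large stone.

carry_out(motion=[{"tx": -8,"ty": 50,"tz": -30,"wx": 0,"wy": 0,"wz": 0},{"tx": -16,"ty": 100,"tz": -70,"wx": 0,"wy": 0,"wz": 0},{"tx": -25,"ty": 145,"tz": -110,"wx": 0,"wy": 0,"wz": 0},{"tx": -25,"ty": 159,"tz": -160,"wx": 0,"wy": 0,"wz": 0},{"tx": -25,"ty": 159,"tz": -200,"wx": 0,"wy": 0,"wz": 0},{"tx": -25,"ty": 159,"tz": -225,"wx": 0,"wy": 0,"wz": 0},{"tx": -25,"ty": 159,"tz": -240,"wx": 0,"wy": 0,"wz": 0},{"tx": -25,"ty": 159,"tz": -251,"wx": 0,"wy": 0,"wz": 0},{"tx": -25,"ty": 159,"tz": -261,"wx": 0,"wy": 0,"wz": 0},{"tx": -25,"ty": 159,"tz": -261,"wx": 0,"wy": 0,"wz": 0},{"tx": -25,"ty": 159,"tz": -261,"wx": 0,"wy": 0,"wz": 0}])

```text
time_s: 5.78
eef_pos: [0.4758, 0.1992, 0.0008]
tcp_rot: [0.706, -0.705, 0.049, -0.05]
wrist_force: [0.3, 0.7, 0.5]
opening: 0.0853
```

carry_out(motion=[{"tx": 0,"ty": 0,"tz": 0,"wx": 0,"wy": 0,"wz": 0},{"tx": 0,"ty": 0,"tz": 0,"wx": 0,"wy": 0,"wz": 0},{"tx": 0,"ty": 0,"tz": 0,"wx": 0,"wy": 0,"wz": 0},{"tx": 0,"ty": 0,"tz": 0,"wx": 0,"wy": 0,"wz": 0},{"tx": 0,"ty": 0,"tz": 0,"wx": 0,"wy": 0,"wz": 0},{"tx": 0,"ty": 0,"tz": 0,"wx": 0,"wy": 0,"wz": 0}], jaw=1)

```text
time_s: 6.52
eef_pos: [0.4761, 0.1994, 0.002]
tcp_rot: [0.706, -0.705, 0.049, -0.05]
wrist_force: [-3.0, -1.4, 12.0]
opening: 0.0625
```

```bash
python3 -c "
from h import *
s=snap('wrist','w3'); o=observe(); print(o['opening'],o['wrist_force'],o['eef_pos'])
cv2.imwrite('pics/w3c.png',cv2.resize(s['img'][130:360,180:470,::-1],None,fx=2.5,fy=2.5))"
```

```text
0.062238566274821064 [-2.69346816 -1.31065829 11.61861661] [0.47606965 0.19937883 0.00203505]
```

View pics/w3c.png

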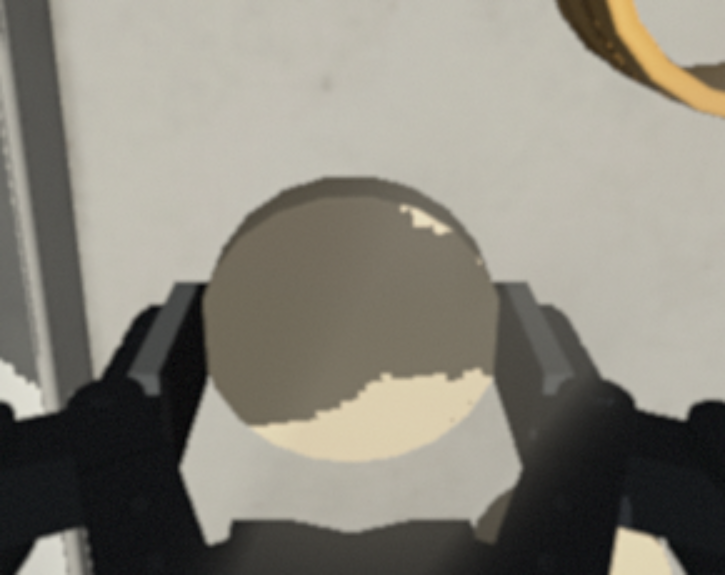

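The stone is between the pads, roughly centred. The 12 N up-force probably comes from the pads swinging down against it. Lift and check.

carry_out(motion=[{"tx": 0,"ty": 0,"tz": 3,"wx": 0,"wy": 0,"wz": 0},{"tx": 0,"ty": 0,"tz": 10,"wx": 0,"wy": 0,"wz": 0},{"tx": 0,"ty": 0,"tz": 30,"wx": 0,"wy": 0,"wz": 0},{"tx": 0,"ty": 0,"tz": 60,"wx": 0,"wy": 0,"wz": 0},{"tx": 0,"ty": 0,"tz": 60,"wx": 0,"wy": 0,"wz": 0},{"tx": 0,"ty": 0,"tz": 60,"wx": 0,"wy": 0,"wz": 0}])

```text
time_s: 7.32
eef_pos: [0.4758, 0.1992, 0.0618]
tcp_rot: [0.706, -0.705, 0.049, -0.05]
wrist_force: [0.0, 0.5, -2.2]
opening: 0.0621
```

```bash
python3 -c "
from h import *
s=snap('wrist','w4'); o=observe(); print(o['opening'],o['wrist_force'],o['eef_pos'])
cv2.imwrite('pics/w4c.png',cv2.resize(s['img'][130:360,180:470,::-1],None,fx=2.5,fy=2.5))"
```

```text
0.06202185419950479 [ 0.30513766 -0.33832237 -1.18636742] [0.47556236 0.19913825 0.06137334]
```

View pics/w4c.png

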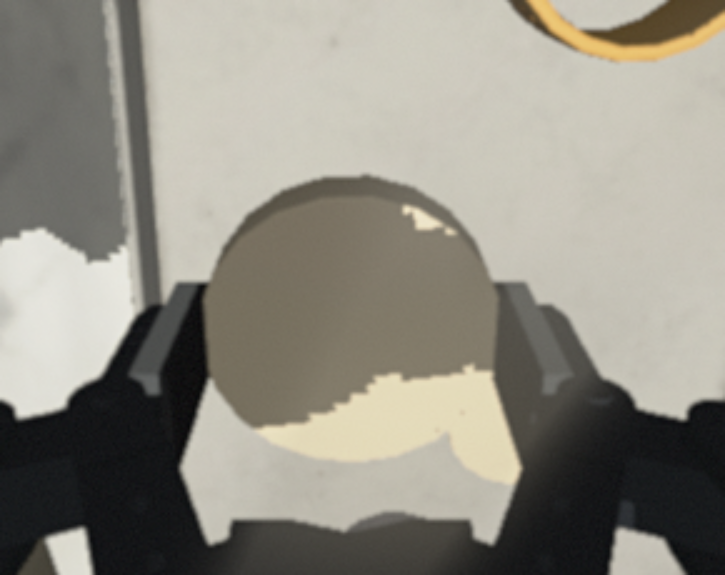

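Stone held and unchanged in the hand after lifting. Now carry it past the cell for a look at the cell.

carry_out(motion=[{"tx": 5,"ty": -10,"tz": 50,"wx": 0,"wy": 0,"wz": 0},{"tx": 15,"ty": -50,"tz": 90,"wx": 0,"wy": 0,"wz": 0},{"tx": 25,"ty": -100,"tz": 120,"wx": 0,"wy": 0,"wz": 0},{"tx": 35,"ty": -150,"tz": 140,"wx": 0,"wy": 0,"wz": 0},{"tx": 45,"ty": -205,"tz": 160,"wx": 0,"wy": 0,"wz": 0},{"tx": 55,"ty": -260,"tz": 180,"wx": 0,"wy": 0,"wz": 0},{"tx": 65,"ty": -315,"tz": 190,"wx": 0,"wy": 0,"wz": 0},{"tx": 75,"ty": -370,"tz": 200,"wx": 0,"wy": 0,"wz": 0},{"tx": 85,"ty": -425,"tz": 200,"wx": 0,"wy": 0,"wz": 0},{"tx": 90,"ty": -470,"tz": 200,"wx": 0,"wy": 0,"wz": 0},{"tx": 90,"ty": -489,"tz": 200,"wx": 0,"wy": 0,"wz": 0},{"tx": 90,"ty": -489,"tz": 200,"wx": 0,"wy": 0,"wz": 0},{"tx": 90,"ty": -489,"tz": 200,"wx": 0,"wy": 0,"wz": 0}])

```text
time_s: 9.0
eef_pos: [0.5654, -0.2887, 0.261]
tcp_rot: [0.706, -0.705, 0.049, -0.049]
wrist_force: [1.0, 0.4, -1.7]
opening: 0.0622
```

```bash
python3 -c "
from h import *
s=look(['cell'],name='w5'); o=observe(); print(o['eef_pos'],o['opening'])
z=o['eef_pos'][2]+.014
for c,r in((320,208),(320,314.4),(261,260),(379,260)): print(back(s,c,r,z)-o['eef_pos'])
"
```

```text
cell reg 0.64 [327.  85.] circ 0.5915 -0.1962 d 0.1667
cell mark 0.91 326 84 [ 0.5898 -0.1831]
[ 0.56568342 -0.28857166  0.26167747] 0.06211914192814722
[0.00528827 0.03200281 0.014     ]
[-0.00386147 -0.03245701  0.014     ]
[-0.0299108   0.00715241  0.014     ]
[ 0.03218144 -0.0016658   0.014     ]
```

View pics/w5.png

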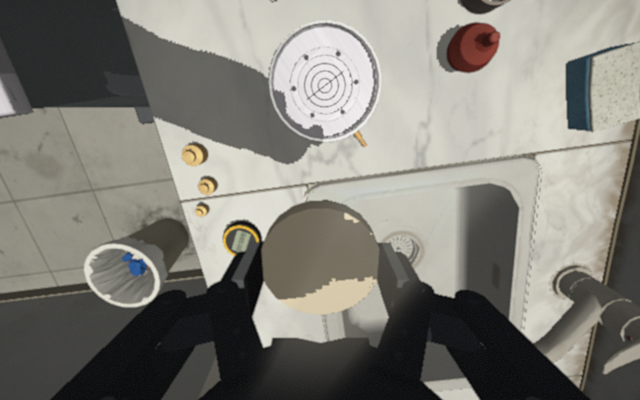

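The picture shows the cell whole at (325,82), rings at (325,85), and the stone held clear of it. Fit the cell centre by matching projected circles.

```bash
cat >> h.py <<'E'
from scipy.ndimage import map_coordinates
def cfit(s,circs,x0,y0,w=.012,n=49,box=None):
    g=cv2.GaussianBlur(cv2.cvtColor(s['img'],7),(0,0),.8).astype(float)
    m=np.hypot(cv2.Sobel(g,6,1,0),cv2.Sobel(g,6,0,1)); m=np.minimum(m,np.percentile(m,97)); a=np.linspace(0,2*np.pi,180)
    out=[]
    for cs in [circs]+[[c] for c in circs]:
        best=(-1,)
        for x in np.linspace(x0-w,x0+w,n):
            for y in np.linspace(y0-w,y0+w,n):
                v=0
                for d,z in cs:
                    p=proj(s,np.c_[x+d/2*np.cos(a),y+d/2*np.sin(a),0*a+z]); v+=map_coordinates(m,[p[:,1],p[:,0]],order=1).mean()
                best=max(best,(v,x,y))
        print(cs,np.round(best,4))
E
python3 -c "
from h import *
s=snap('wrist'); print(back(s,325,85,.01))
cfit(s,[(.136,.03),(.15,.0),(.092,.014),(.072,.014)],.589,-.185)
cv2.imwrite('pics/w5c.png',cv2.resize(s['img'][10:155,255:395,::-1],None,fx=4,fy=4))"
```

```text
[ 0.58834935 -0.18486005  0.01      ]
[(0.136, 0.03), (0.15, 0.0), (0.092, 0.014), (0.072, 0.014)] [ 4.459191e+02  5.855000e-01 -1.845000e-01]
[(0.136, 0.03)] [182.4657   0.587   -0.1845]
[(0.15, 0.0)] [163.5916   0.586   -0.185 ]
[(0.092, 0.014)] [91.5751  0.601  -0.197 ]
[(0.072, 0.014)] [80.3412  0.584  -0.193 ]
```

View pics/w5c.png

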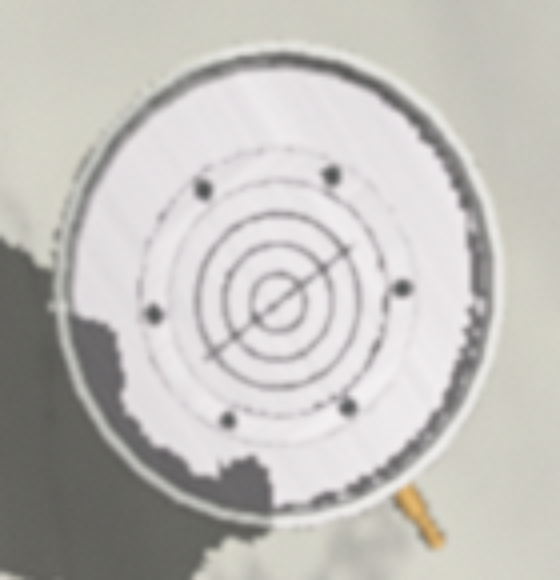

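Cell centre ≈ (0.587, −0.1846): inner rings at (324.4,84.6) and both wall fits agree. Move above it.

carry_out(motion=[{"tx": 8,"ty": 35,"tz": -40,"wx": 0,"wy": 0,"wz": 0},{"tx": 16,"ty": 75,"tz": -80,"wx": 0,"wy": 0,"wz": 0},{"tx": 21,"ty": 104,"tz": -130,"wx": 0,"wy": 0,"wz": 0},{"tx": 21,"ty": 104,"tz": -180,"wx": 0,"wy": 0,"wz": 0},{"tx": 21,"ty": 104,"tz": -215,"wx": 0,"wy": 0,"wz": 0},{"tx": 21,"ty": 104,"tz": -235,"wx": 0,"wy": 0,"wz": 0},{"tx": 21,"ty": 104,"tz": -241,"wx": 0,"wy": 0,"wz": 0},{"tx": 21,"ty": 104,"tz": -241,"wx": 0,"wy": 0,"wz": 0},{"tx": 21,"ty": 104,"tz": -241,"wx": 0,"wy": 0,"wz": 0}])

```text
time_s: 10.32
eef_pos: [0.5875, -0.1848, 0.022]
tcp_rot: [0.705, -0.705, 0.048, -0.05]
wrist_force: [0.3, -0.2, -1.4]
opening: 0.0621
```

```bash
python3 -c "
from h import *
s=snap('wrist','w6'); o=observe(); print(o['eef_pos'],o['wrist_force'])
cfit(s,[(.136,.03),(.15,.0)],.587,-.1846)
cv2.imwrite('pics/w6c.png',cv2.resize(s['img'][130:360,180:470,::-1],None,fx=2.5,fy=2.5))"
```

```text
[ 0.58743983 -0.18488901  0.021944  ] [ 0.80318081 -0.22807487 -1.43045757]
[(0.136, 0.03), (0.15, 0.0)] [ 1.919842e+02  5.870000e-01 -1.846000e-01]
[(0.136, 0.03)] [119.3729   0.587   -0.1851]
[(0.15, 0.0)] [94.1742  0.58   -0.1846]
```

View pics/w6c.png

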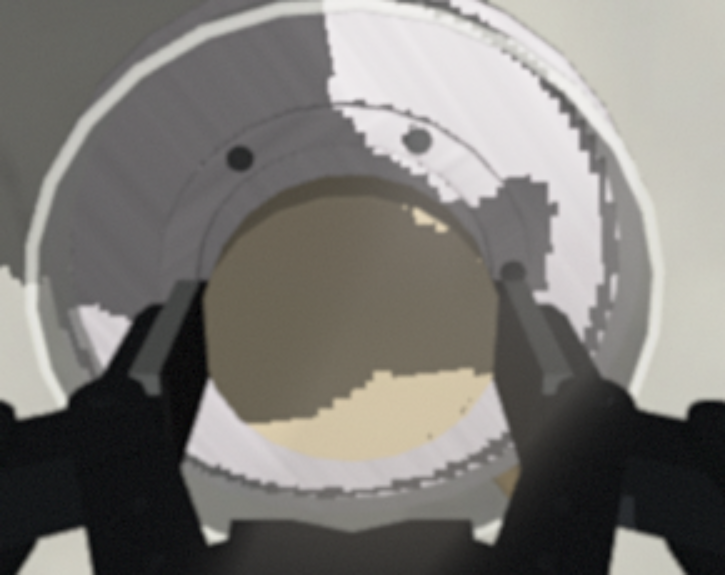

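Wall ring fits (0.587, −0.185), and the stone sits centred in it. Lower gently.

carry_out(motion=[{"tx": -0.5,"ty": 0,"tz": -3,"wx": 0,"wy": 0,"wz": 0},{"tx": -0.5,"ty": 0,"tz": -6,"wx": 0,"wy": 0,"wz": 0},{"tx": -0.5,"ty": 0,"tz": -9,"wx": 0,"wy": 0,"wz": 0},{"tx": -0.5,"ty": 0,"tz": -10.5,"wx": 0,"wy": 0,"wz": 0},{"tx": -0.5,"ty": 0,"tz": -10.5,"wx": 0,"wy": 0,"wz": 0},{"tx": -0.5,"ty": 0,"tz": -10.5,"wx": 0,"wy": 0,"wz": 0}])

```text
time_s: 11.12
eef_pos: [0.587, -0.1849, 0.0114]
tcp_rot: [0.705, -0.705, 0.048, -0.05]
wrist_force: [0.4, -0.0, -1.3]
opening: 0.0618
```

carry_out(motion=[{"tx": 0,"ty": 0,"tz": -1,"wx": 0,"wy": 0,"wz": 0},{"tx": 0,"ty": 0,"tz": -1.5,"wx": 0,"wy": 0,"wz": 0},{"tx": 0,"ty": 0,"tz": -1.5,"wx": 0,"wy": 0,"wz": 0}])

```text
time_s: 11.5
eef_pos: [0.5871, -0.1849, 0.0103]
tcp_rot: [0.705, -0.705, 0.048, -0.05]
wrist_force: [-1.3, 0.5, 3.8]
opening: 0.0622
```

Seat contact at the expected height. Release and rise.

carry_out(motion=[{"tx": 0,"ty": 0,"tz": 0,"wx": 0,"wy": 0,"wz": 0},{"tx": 0,"ty": 0,"tz": 0,"wx": 0,"wy": 0,"wz": 0},{"tx": 0,"ty": 0,"tz": 0,"wx": 0,"wy": 0,"wz": 0},{"tx": 0,"ty": 0,"tz": 0,"wx": 0,"wy": 0,"wz": 0},{"tx": 0,"ty": 0,"tz": 10,"wx": 0,"wy": 0,"wz": 0},{"tx": 0,"ty": 0,"tz": 40,"wx": 0,"wy": 0,"wz": 0},{"tx": 0,"ty": -40,"tz": 80,"wx": 0,"wy": 0,"wz": 0},{"tx": 0,"ty": -80,"tz": 120,"wx": 0,"wy": 0,"wz": 0},{"tx": 0,"ty": -80,"tz": 120,"wx": 0,"wy": 0,"wz": 0},{"tx": 0,"ty": -80,"tz": 120,"wx": 0,"wy": 0,"wz": 0}], jaw=-1)

```text
time_s: 12.75
eef_pos: [0.5867, -0.2647, 0.1301]
tcp_rot: [0.706, -0.705, 0.048, -0.05]
wrist_force: [0.2, 1.1, 0.2]
opening: 0.0854
```

```bash
python3 -c "
from h import *
s=look(['large_stone'],name='w7',dz=.008)
cfit(s,[(.136,.03),(.066,.024)],.587,-.1846)
cv2.imwrite('pics/w7c.png',cv2.resize(s['img'][:240,180:470,::-1],None,fx=2.5,fy=2.5))"
```

```text
large_stone reg 0.77 [306. 107.] circ 0.5872 -0.1862 d 0.0667
large_stone mark 0.61 307 112 [ 0.5867 -0.1892]
[(0.136, 0.03), (0.066, 0.024)] [ 2.750137e+02  5.875000e-01 -1.846000e-01]
[(0.136, 0.03)] [ 1.9223e+02  5.8700e-01 -1.8460e-01]
[(0.066, 0.024)] [88.8336  0.5905 -0.1846]
```

View pics/w7c.png

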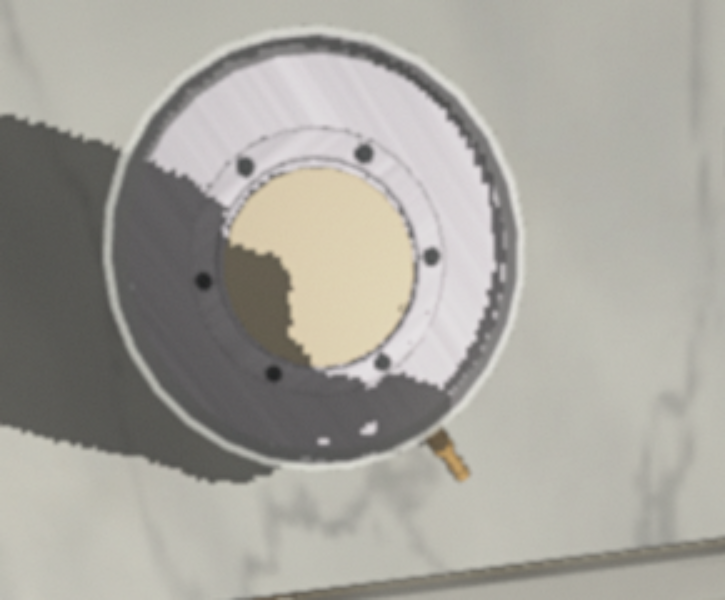

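Large stone seated inside the rim, concentric with it (crop centre (318,268)). On to the specimen.

carry_out(motion=[{"tx": -30,"ty": 40,"tz": 30,"wx": 0,"wy": 0,"wz": 0},{"tx": -65,"ty": 80,"tz": 30,"wx": 0,"wy": 0,"wz": 0},{"tx": -100,"ty": 120,"tz": 30,"wx": 0,"wy": 0,"wz": 0},{"tx": -132,"ty": 160,"tz": 30,"wx": 0,"wy": 0,"wz": 0},{"tx": -132,"ty": 165,"tz": 30,"wx": 0,"wy": 0,"wz": 0},{"tx": -132,"ty": 165,"tz": 30,"wx": 0,"wy": 0,"wz": 0}])

```text
time_s: 13.65
eef_pos: [0.4548, -0.0981, 0.1591]
tcp_rot: [0.706, -0.705, 0.048, -0.049]
wrist_force: [-0.0, -0.3, 0.2]
opening: 0.0851
```

```bash
python3 -c "
from h import *
s=look(['specimen','loading_cap','small_stone'],name='w8')
cfit(s,[(.049,.028),(.049,0)],.454,-.031)
cv2.imwrite('pics/w8c.png',cv2.resize(s['img'][:300,180:470,::-1],None,fx=2,fy=2))"
```

```text
specimen reg 0.96 [309. 122.] circ 0.4542 -0.0329 d 0.0496
specimen reg 0.45 [445. 241.] circ 0.5832 -0.1807 d 0.0724
specimen mark 0.85 312 118 [ 0.4568 -0.0294]
loading_cap reg 0.74 [315.  23.] circ 0.4722 0.0528 d 0.0488
loading_cap mark 0.97 318 26 [0.4749 0.053 ]
[(0.049, 0.028), (0.049, 0)] [ 1.999308e+02  4.510000e-01 -3.350000e-02]
[(0.049, 0.028)] [ 1.073005e+02  4.515000e-01 -3.000000e-02]
[(0.049, 0)] [ 1.148041e+02  4.515000e-01 -3.300000e-02]
```

View pics/w8c.png

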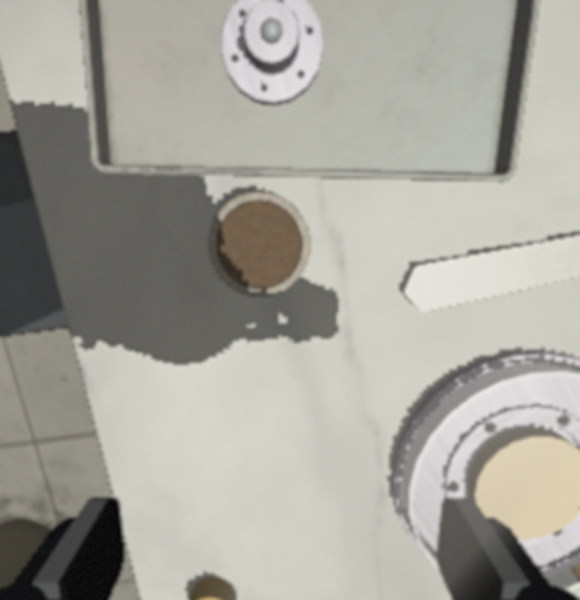

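The soil ring is at crop (261,243), clear of the tray wall at row 172, giving (0.454, −0.0325).

carry_out(motion=[{"tx": -1,"ty": 35,"tz": -30,"wx": 0,"wy": 0,"wz": 0},{"tx": -1,"ty": 65.5,"tz": -70,"wx": 0,"wy": 0,"wz": 0},{"tx": -1,"ty": 65.5,"tz": -105,"wx": 0,"wy": 0,"wz": 0},{"tx": -1,"ty": 65.5,"tz": -130,"wx": 0,"wy": 0,"wz": 0},{"tx": -1,"ty": 65.5,"tz": -145,"wx": 0,"wy": 0,"wz": 0},{"tx": -1,"ty": 65.5,"tz": -153,"wx": 0,"wy": 0,"wz": 0},{"tx": -1,"ty": 65.5,"tz": -153,"wx": 0,"wy": 0,"wz": 0},{"tx": -1,"ty": 65.5,"tz": -153,"wx": 0,"wy": 0,"wz": 0}])

```text
time_s: 15.0
eef_pos: [0.4542, -0.0338, 0.0064]
tcp_rot: [0.706, -0.705, 0.048, -0.05]
wrist_force: [-0.1, 0.7, 0.1]
opening: 0.0852
```

carry_out(motion=[{"tx": 0,"ty": 0,"tz": 0,"wx": 0,"wy": 0,"wz": 0},{"tx": 0,"ty": 0,"tz": 0,"wx": 0,"wy": 0,"wz": 0},{"tx": 0,"ty": 0,"tz": 0,"wx": 0,"wy": 0,"wz": 0},{"tx": 0,"ty": 0,"tz": 0,"wx": 0,"wy": 0,"wz": 0},{"tx": 0,"ty": 0,"tz": 0,"wx": 0,"wy": 0,"wz": 0},{"tx": 0,"ty": 0,"tz": 0,"wx": 0,"wy": 0,"wz": 0},{"tx": 0,"ty": 0,"tz": 0,"wx": 0,"wy": 0,"wz": 0}], jaw=1)

```text
time_s: 15.88
eef_pos: [0.4544, -0.0339, 0.0071]
tcp_rot: [0.706, -0.705, 0.048, -0.05]
wrist_force: [-1.5, -0.3, 10.9]
opening: 0.0468
```

carry_out(motion=[{"tx": 0,"ty": 0,"tz": 5,"wx": 0,"wy": 0,"wz": 0},{"tx": 0,"ty": 0,"tz": 30,"wx": 0,"wy": 0,"wz": 0},{"tx": 10,"ty": -15,"tz": 65,"wx": 0,"wy": 0,"wz": 0},{"tx": 45,"ty": -55,"tz": 80,"wx": 0,"wy": 0,"wz": 0},{"tx": 80,"ty": -95,"tz": 80,"wx": 0,"wy": 0,"wz": 0},{"tx": 115,"ty": -135,"tz": 80,"wx": 0,"wy": 0,"wz": 0},{"tx": 133,"ty": -152,"tz": 70,"wx": 0,"wy": 0,"wz": 0},{"tx": 133,"ty": -152,"tz": 50,"wx": 0,"wy": 0,"wz": 0},{"tx": 133,"ty": -152,"tz": 40,"wx": 0,"wy": 0,"wz": 0},{"tx": 133,"ty": -152,"tz": 40,"wx": 0,"wy": 0,"wz": 0},{"tx": 133,"ty": -152,"tz": 40,"wx": 0,"wy": 0,"wz": 0}])

```text
time_s: 17.25
eef_pos: [0.5876, -0.1857, 0.0479]
tcp_rot: [0.706, -0.705, 0.048, -0.05]
wrist_force: [0.8, -0.1, -2.7]
opening: 0.0466
```

```bash
python3 -c "
from h import *
z=observe()['eef_pos'][2]
s=look(['specimen','large_stone'],name='w9',dz=z-.0071); o=observe(); print(o['eef_pos'],o['wrist_force'],o['opening'])
x,y=o['eef_pos'][:2]
cfit(s,[(.049,z+.0209)],x,y,w=.006); cfit(s,[(.136,.03)],.587,-.185,w=.006)
"
```

```text
specimen reg 0.64 [320. 259.] circ 0.5899 -0.1796 d 0.0594
specimen mark 0.74 322 244 [ 0.5901 -0.1853]
[ 0.58763289 -0.18581936  0.0477409 ] [-0.26089093 -0.02350329 -2.16548274] 0.046880868127993296
[(0.049, np.float64(0.06881249116157503))] [62.5585  0.5889 -0.1843]
[(0.049, np.float64(0.06881249116157503))] [62.5585  0.5889 -0.1843]
[(0.136, 0.03)] [159.3011   0.587   -0.1848]
[(0.136, 0.03)] [159.3011   0.587   -0.1848]
```

carry_out(motion=[{"tx": -0.5,"ty": -1,"tz": -5,"wx": 0,"wy": 0,"wz": 0},{"tx": -0.5,"ty": -1,"tz": -10,"wx": 0,"wy": 0,"wz": 0},{"tx": -0.5,"ty": -1,"tz": -14,"wx": 0,"wy": 0,"wz": 0},{"tx": -0.5,"ty": -1,"tz": -16,"wx": 0,"wy": 0,"wz": 0},{"tx": -0.5,"ty": -1,"tz": -17,"wx": 0,"wy": 0,"wz": 0},{"tx": -0.5,"ty": -1,"tz": -17,"wx": 0,"wy": 0,"wz": 0}])

```text
time_s: 18.25
eef_pos: [0.5869, -0.1867, 0.0312]
tcp_rot: [0.706, -0.705, 0.048, -0.05]
wrist_force: [-2.3, 1.1, 4.4]
opening: 0.0462
```

Contact at the right height. Release.

carry_out(motion=[{"tx": 0,"ty": 0,"tz": 0,"wx": 0,"wy": 0,"wz": 0},{"tx": 0,"ty": 0,"tz": 0,"wx": 0,"wy": 0,"wz": 0},{"tx": 0,"ty": 0,"tz": 0,"wx": 0,"wy": 0,"wz": 0},{"tx": 0,"ty": 0,"tz": 0,"wx": 0,"wy": 0,"wz": 0},{"tx": 0,"ty": 0,"tz": 15,"wx": 0,"wy": 0,"wz": 0},{"tx": 0,"ty": 0,"tz": 50,"wx": 0,"wy": 0,"wz": 0},{"tx": 0,"ty": -40,"tz": 90,"wx": 0,"wy": 0,"wz": 0},{"tx": 0,"ty": -80,"tz": 100,"wx": 0,"wy": 0,"wz": 0},{"tx": 0,"ty": -80,"tz": 100,"wx": 0,"wy": 0,"wz": 0},{"tx": 0,"ty": -80,"tz": 100,"wx": 0,"wy": 0,"wz": 0}], jaw=-1)

```text
time_s: 19.5
eef_pos: [0.5866, -0.2664, 0.1314]
tcp_rot: [0.706, -0.705, 0.048, -0.05]
wrist_force: [0.1, 0.2, -0.7]
opening: 0.0856
```

```bash
python3 -c "
from h import *
s=look(['specimen','large_stone'],name='w10',dz=.024)
cfit(s,[(.049,.052)],.587,-.185,w=.006); cfit(s,[(.136,.03)],.587,-.185,w=.006)
cv2.imwrite('pics/w10c.png',cv2.resize(s['img'][:240,180:470,::-1],None,fx=2.5,fy=2.5))"
```

```text
specimen reg 0.98 [305. 105.] circ 0.5876 -0.1857 d 0.0498
specimen mark 0.73 310 106 [ 0.5903 -0.1859]
large_stone reg 0.63 [306. 105.] circ 0.5882 -0.186 d 0.0625
[(0.049, 0.052)] [116.3091   0.5885  -0.1855]
[(0.049, 0.052)] [116.3091   0.5885  -0.1855]
[(0.136, 0.03)] [ 1.958469e+02  5.872000e-01 -1.848000e-01]
[(0.136, 0.03)] [ 1.958469e+02  5.872000e-01 -1.848000e-01]
```

View pics/w10c.png

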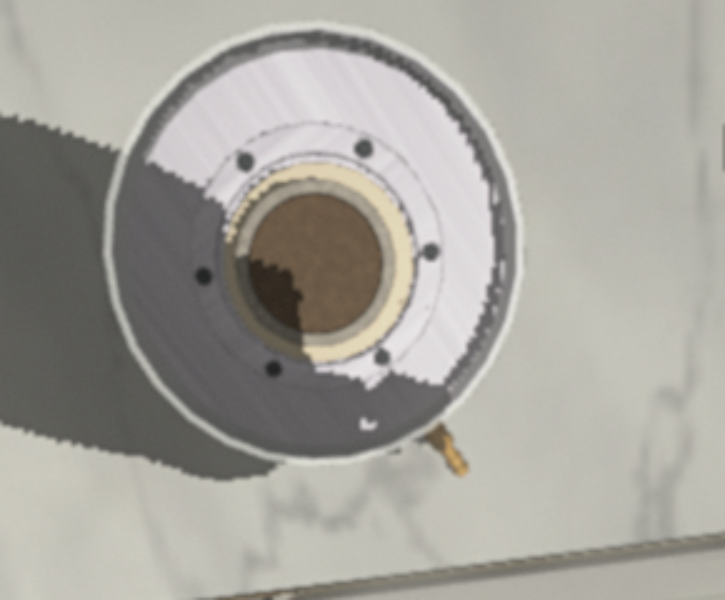

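Soil ring stands concentric on the stone (crop (316,263)). Now the collar.

carry_out(motion=[{"tx": -10,"ty": 35,"tz": 40,"wx": 0,"wy": 0,"wz": 0},{"tx": -30,"ty": 90,"tz": 60,"wx": 0,"wy": 0,"wz": 0},{"tx": -40,"ty": 145,"tz": 60,"wx": 0,"wy": 0,"wz": 0},{"tx": -40,"ty": 200,"tz": 60,"wx": 0,"wy": 0,"wz": 0},{"tx": -40,"ty": 255,"tz": 60,"wx": 0,"wy": 0,"wz": 0},{"tx": -40,"ty": 310,"tz": 60,"wx": 0,"wy": 0,"wz": 0},{"tx": -40,"ty": 365,"tz": 60,"wx": 0,"wy": 0,"wz": 0},{"tx": -35,"ty": 420,"tz": 60,"wx": 0,"wy": 0,"wz": 0},{"tx": -30,"ty": 455,"tz": 50,"wx": 0,"wy": 0,"wz": 0},{"tx": -27,"ty": 466,"tz": 50,"wx": 0,"wy": 0,"wz": 0},{"tx": -27,"ty": 466,"tz": 50,"wx": 0,"wy": 0,"wz": 0},{"tx": -27,"ty": 466,"tz": 50,"wx": 0,"wy": 0,"wz": 0}])

```text
time_s: 21.25
eef_pos: [0.5598, 0.1992, 0.1813]
tcp_rot: [0.706, -0.705, 0.048, -0.05]
wrist_force: [-0.7, 0.0, -0.3]
opening: 0.0856
```

```bash
python3 -c "
from h import *
s=look(['collar'],name='w11'); print(observe()['eef_pos'])
cfit(s,[(.066,.035),(.057,.035)],.567,.281,w=.012)
im=s['img'][:300,180:470,::-1].copy()
cv2.imwrite('pics/w11c.png',cv2.resize(im,None,fx=2,fy=2))"
```

```text
collar reg 0.71 [306. 113.] circ 0.5577 0.272 d 0.0657
[0.55996225 0.1991295  0.18135081]
[(0.066, 0.035), (0.057, 0.035)] [2.754067e+02 5.585000e-01 2.735000e-01]
[(0.066, 0.035)] [109.8756   0.5585   0.2735]
[(0.057, 0.035)] [176.175    0.5555   0.271 ]
```

View pics/w11c.png

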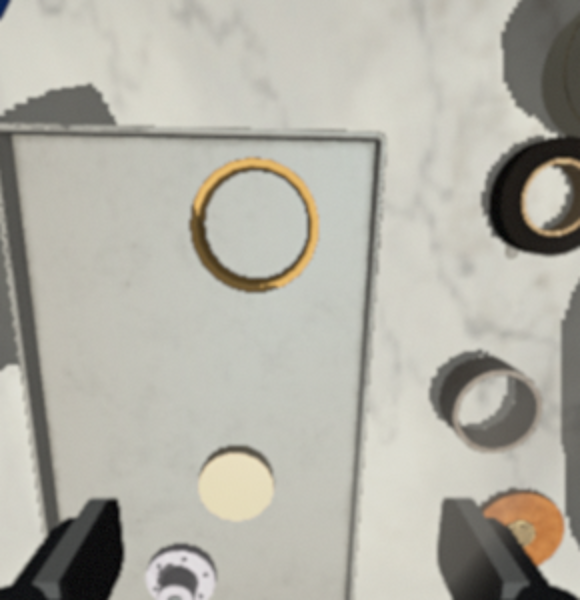

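Collar at crop (255,225) → (0.558, 0.2725); tray wall is near on the right (col 378), so I grip high, with the tips above the wall.

carry_out(motion=[{"tx": -2,"ty": 40,"tz": -30,"wx": 0,"wy": 0,"wz": 0},{"tx": -2,"ty": 74,"tz": -70,"wx": 0,"wy": 0,"wz": 0},{"tx": -2,"ty": 74,"tz": -105,"wx": 0,"wy": 0,"wz": 0},{"tx": -2,"ty": 74,"tz": -135,"wx": 0,"wy": 0,"wz": 0},{"tx": -2,"ty": 74,"tz": -158,"wx": 0,"wy": 0,"wz": 0},{"tx": -2,"ty": 74,"tz": -168.5,"wx": 0,"wy": 0,"wz": 0},{"tx": -2,"ty": 74,"tz": -168.5,"wx": 0,"wy": 0,"wz": 0},{"tx": -2,"ty": 74,"tz": -168.5,"wx": 0,"wy": 0,"wz": 0}])

```text
time_s: 22.4
eef_pos: [0.5587, 0.2732, 0.014]
tcp_rot: [0.706, -0.705, 0.048, -0.051]
wrist_force: [-0.3, 0.4, 0.7]
opening: 0.0852
```

carry_out(motion=[{"tx": 0,"ty": 0,"tz": 0,"wx": 0,"wy": 0,"wz": 0},{"tx": 0,"ty": 0,"tz": 0,"wx": 0,"wy": 0,"wz": 0},{"tx": 0,"ty": 0,"tz": 0,"wx": 0,"wy": 0,"wz": 0},{"tx": 0,"ty": 0,"tz": 0,"wx": 0,"wy": 0,"wz": 0},{"tx": 0,"ty": 0,"tz": 0,"wx": 0,"wy": 0,"wz": 0},{"tx": 0,"ty": 0,"tz": 0,"wx": 0,"wy": 0,"wz": 0}], jaw=1)

```text
time_s: 23.15
eef_pos: [0.5592, 0.2735, 0.0159]
tcp_rot: [0.706, -0.704, 0.047, -0.051]
wrist_force: [-4.3, -2.2, 12.1]
opening: 0.0635
```

carry_out(motion=[{"tx": 0,"ty": 0,"tz": 5,"wx": 0,"wy": 0,"wz": 0},{"tx": 0,"ty": 0,"tz": 30,"wx": 0,"wy": 0,"wz": 0},{"tx": -5,"ty": -10,"tz": 75,"wx": 0,"wy": 0,"wz": 0},{"tx": -10,"ty": -50,"tz": 110,"wx": 0,"wy": 0,"wz": 0},{"tx": -10,"ty": -105,"tz": 120,"wx": 0,"wy": 0,"wz": 0},{"tx": -10,"ty": -160,"tz": 120,"wx": 0,"wy": 0,"wz": 0},{"tx": -10,"ty": -215,"tz": 120,"wx": 0,"wy": 0,"wz": 0},{"tx": -10,"ty": -270,"tz": 120,"wx": 0,"wy": 0,"wz": 0},{"tx": -5,"ty": -325,"tz": 120,"wx": 0,"wy": 0,"wz": 0},{"tx": 5,"ty": -380,"tz": 120,"wx": 0,"wy": 0,"wz": 0},{"tx": 18,"ty": -430,"tz": 110,"wx": 0,"wy": 0,"wz": 0},{"tx": 28.5,"ty": -458,"tz": 90,"wx": 0,"wy": 0,"wz": 0},{"tx": 28.5,"ty": -458,"tz": 70,"wx": 0,"wy": 0,"wz": 0},{"tx": 28.5,"ty": -458,"tz": 66,"wx": 0,"wy": 0,"wz": 0},{"tx": 28.5,"ty": -458,"tz": 66,"wx": 0,"wy": 0,"wz": 0},{"tx": 28.5,"ty": -458,"tz": 66,"wx": 0,"wy": 0,"wz": 0}])

```text
time_s: 25.15
eef_pos: [0.5883, -0.1842, 0.083]
tcp_rot: [0.706, -0.704, 0.046, -0.052]
wrist_force: [1.2, 0.8, -1.5]
opening: 0.0634
```

```bash
python3 -c "
from h import *
o=observe(); x,y,z=o['eef_pos']; print(x,y,z,o['wrist_force'],o['opening'])
s=look(['collar','specimen'],name='w12',dz=z-.0159)
cfit(s,[(.066,z+.0191),(.057,z+.0191)],x,y,w=.006); cfit(s,[(.049,.052)],.5876,-.1857,w=.006);cfit(s,[(.136,.03)],.587,-.185,w=.006)
cv2.imwrite('pics/w12c.png',cv2.resize(s['img'][130:360,180:470,::-1],None,fx=2.5,fy=2.5))"
```

```text
0.5882645759150261 -0.1841539978977229 0.08300912988498446 [ 1.15290461  0.81829896 -1.54970701] 0.06344899930561114
collar reg 0.8 [319. 258.] circ 0.589 -0.1796 d 0.0748
specimen reg 0.75 [318. 239.] circ 0.5905 -0.1667 d 0.037
specimen mark 0.84 319 213 [ 0.5912 -0.1666]
[(0.066, np.float64(0.10210912988498447)), (0.057, np.float64(0.10210912988498447))] [ 1.954536e+02  5.893000e-01 -1.844000e-01]
[(0.066, np.float64(0.10210912988498447))] [100.1515   0.5883  -0.1797]
[(0.057, np.float64(0.10210912988498447))] [117.0218   0.5893  -0.1847]
[(0.049, 0.052)] [128.1594   0.5881  -0.1857]
[(0.049, 0.052)] [128.1594   0.5881  -0.1857]
[(0.136, 0.03)] [124.7798   0.587   -0.185 ]
[(0.136, 0.03)] [124.7798   0.587   -0.185 ]
```

View pics/w12c.png

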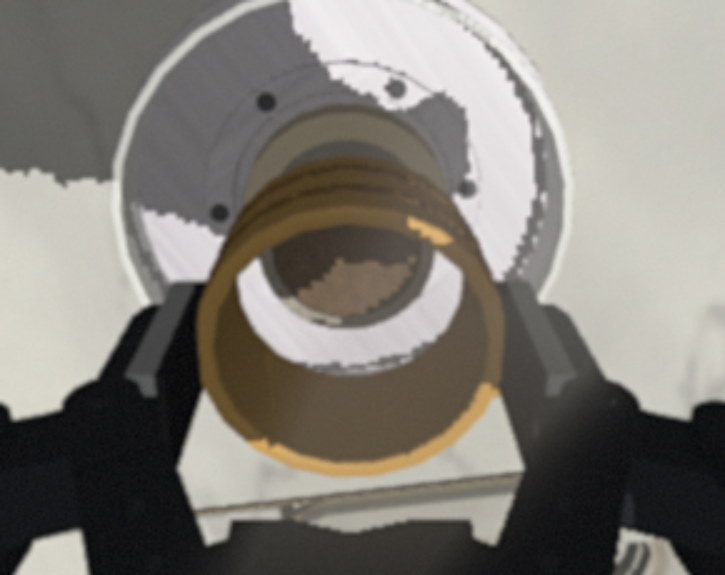

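Collar hangs over the soil ring: rim centre crop (352,341), soil ring about col 348, so it needs about −1 mm in x. Lower over the ring.

carry_out(motion=[{"tx": -1,"ty": -0.8,"tz": -5,"wx": 0,"wy": 0,"wz": 0},{"tx": -1,"ty": -0.8,"tz": -10,"wx": 0,"wy": 0,"wz": 0},{"tx": -1,"ty": -0.8,"tz": -15,"wx": 0,"wy": 0,"wz": 0},{"tx": -1,"ty": -0.8,"tz": -19,"wx": 0,"wy": 0,"wz": 0},{"tx": -1,"ty": -0.8,"tz": -23,"wx": 0,"wy": 0,"wz": 0},{"tx": -1,"ty": -0.8,"tz": -25,"wx": 0,"wy": 0,"wz": 0},{"tx": -1,"ty": -0.8,"tz": -25,"wx": 0,"wy": 0,"wz": 0}])

```text
time_s: 26.28
eef_pos: [0.5869, -0.1851, 0.0572]
tcp_rot: [0.706, -0.704, 0.047, -0.051]
wrist_force: [-0.7, -0.2, -1.9]
opening: 0.0634
```

carry_out(motion=[{"tx": 0,"ty": 0,"tz": -5,"wx": 0,"wy": 0,"wz": 0},{"tx": 0,"ty": 0,"tz": -10,"wx": 0,"wy": 0,"wz": 0},{"tx": 0,"ty": 0,"tz": -14,"wx": 0,"wy": 0,"wz": 0},{"tx": 0,"ty": 0,"tz": -17,"wx": 0,"wy": 0,"wz": 0},{"tx": 0,"ty": 0,"tz": -19,"wx": 0,"wy": 0,"wz": 0},{"tx": 0,"ty": 0,"tz": -20,"wx": 0,"wy": 0,"wz": 0},{"tx": 0,"ty": 0,"tz": -20,"wx": 0,"wy": 0,"wz": 0}])

```text
time_s: 27.15
eef_pos: [0.5869, -0.1851, 0.038]
tcp_rot: [0.706, -0.704, 0.046, -0.052]
wrist_force: [-2.3, 0.8, 4.5]
opening: 0.0632
```

carry_out(motion=[{"tx": 0,"ty": 0,"tz": 0,"wx": 0,"wy": 0,"wz": 0},{"tx": 0,"ty": 0,"tz": 0,"wx": 0,"wy": 0,"wz": 0},{"tx": 0,"ty": 0,"tz": 0,"wx": 0,"wy": 0,"wz": 0},{"tx": 0,"ty": 0,"tz": 0,"wx": 0,"wy": 0,"wz": 0},{"tx": 0,"ty": 0,"tz": 15,"wx": 0,"wy": 0,"wz": 0},{"tx": 0,"ty": 0,"tz": 50,"wx": 0,"wy": 0,"wz": 0},{"tx": 0,"ty": -40,"tz": 90,"wx": 0,"wy": 0,"wz": 0},{"tx": 0,"ty": -80,"tz": 110,"wx": 0,"wy": 0,"wz": 0},{"tx": 0,"ty": -80,"tz": 110,"wx": 0,"wy": 0,"wz": 0},{"tx": 0,"ty": -80,"tz": 110,"wx": 0,"wy": 0,"wz": 0}], jaw=-1)

```text
time_s: 28.4
eef_pos: [0.5865, -0.2648, 0.1481]
tcp_rot: [0.707, -0.704, 0.047, -0.052]
wrist_force: [0.8, 0.1, -1.3]
opening: 0.0854
```

```bash
python3 -c "
from h import *
s=look(['collar','specimen'],name='w13',dz=.022)
cfit(s,[(.066,.057),(.057,.057)],.587,-.185,w=.006); cfit(s,[(.049,.052)],.5876,-.1857,w=.006);cfit(s,[(.136,.03)],.587,-.185,w=.006)"
```

```text
collar reg 0.78 [305. 107.] circ 0.5875 -0.1861 d 0.0655
collar reg 0.65 [336. 112.] circ 0.6116 -0.1917 d 0.0064
specimen reg 0.95 [306. 107.] circ 0.5879 -0.1857 d 0.0501
specimen mark 0.58 308 105 [ 0.5892 -0.1831]
[(0.066, 0.057), (0.057, 0.057)] [ 2.976821e+02  5.880000e-01 -1.855000e-01]
[(0.066, 0.057)] [119.0767   0.588   -0.1855]
[(0.057, 0.057)] [179.2732   0.588   -0.1858]
[(0.049, 0.052)] [166.3105   0.5886  -0.1852]
[(0.049, 0.052)] [166.3105   0.5886  -0.1852]
[(0.136, 0.03)] [ 2.027922e+02  5.872000e-01 -1.848000e-01]
[(0.136, 0.03)] [ 2.027922e+02  5.872000e-01 -1.848000e-01]
```

Collar fits concentrically and at the right height (0.5878, −0.1858). Next, the small stone.

carry_out(motion=[{"tx": -15,"ty": 45,"tz": 30,"wx": 0,"wy": 0,"wz": 0},{"tx": -30,"ty": 100,"tz": 30,"wx": 0,"wy": 0,"wz": 0},{"tx": -45,"ty": 155,"tz": 30,"wx": 0,"wy": 0,"wz": 0},{"tx": -60,"ty": 210,"tz": 30,"wx": 0,"wy": 0,"wz": 0},{"tx": -66,"ty": 265,"tz": 30,"wx": 0,"wy": 0,"wz": 0},{"tx": -66,"ty": 305,"tz": 20,"wx": 0,"wy": 0,"wz": 0},{"tx": -66,"ty": 310,"tz": 20,"wx": 0,"wy": 0,"wz": 0},{"tx": -66,"ty": 310,"tz": 20,"wx": 0,"wy": 0,"wz": 0}])

```text
time_s: 29.65
eef_pos: [0.5205, 0.0463, 0.1675]
tcp_rot: [0.707, -0.704, 0.046, -0.05]
wrist_force: [-0.3, -0.4, -0.5]
opening: 0.0855
```

```bash
python3 -c "
from h import *
s=look(['small_stone','loading_cap'],name='w14'); print(observe()['eef_pos'])
cfit(s,[(.048,.016)],.5223,.1197,w=.008);cfit(s,[(.048,.012)],.473,.054,w=.008)"
```

```text
small_stone reg 0.77 [309. 112.] circ 0.5218 0.12 d 0.0485
small_stone mark 0.92 308 112 [0.5202 0.1206]
loading_cap reg 0.78 [275. 180.] circ 0.4731 0.0543 d 0.0487
loading_cap mark 0.56 277 178 [0.474  0.0538]
[0.52085074 0.04497091 0.1676183 ]
[(0.048, 0.016)] [90.379   0.5223  0.12  ]
[(0.048, 0.016)] [90.379   0.5223  0.12  ]
[(0.048, 0.012)] [1.28268e+02 4.73700e-01 5.50000e-02]
[(0.048, 0.012)] [1.28268e+02 4.73700e-01 5.50000e-02]
```

carry_out(motion=[{"tx": 1.5,"ty": 40,"tz": -30,"wx": 0,"wy": 0,"wz": 0},{"tx": 1.5,"ty": 74.5,"tz": -70,"wx": 0,"wy": 0,"wz": 0},{"tx": 1.5,"ty": 74.5,"tz": -105,"wx": 0,"wy": 0,"wz": 0},{"tx": 1.5,"ty": 74.5,"tz": -135,"wx": 0,"wy": 0,"wz": 0},{"tx": 1.5,"ty": 74.5,"tz": -153,"wx": 0,"wy": 0,"wz": 0},{"tx": 1.5,"ty": 74.5,"tz": -162.5,"wx": 0,"wy": 0,"wz": 0},{"tx": 1.5,"ty": 74.5,"tz": -162.5,"wx": 0,"wy": 0,"wz": 0},{"tx": 1.5,"ty": 74.5,"tz": -162.5,"wx": 0,"wy": 0,"wz": 0}])

```text
time_s: 30.9
eef_pos: [0.523, 0.1194, 0.0059]
tcp_rot: [0.707, -0.704, 0.047, -0.052]
wrist_force: [-0.1, 0.3, -0.1]
opening: 0.0854
```

carry_out(motion=[{"tx": 0,"ty": 0,"tz": 0,"wx": 0,"wy": 0,"wz": 0},{"tx": 0,"ty": 0,"tz": 0,"wx": 0,"wy": 0,"wz": 0},{"tx": 0,"ty": 0,"tz": 0,"wx": 0,"wy": 0,"wz": 0},{"tx": 0,"ty": 0,"tz": 0,"wx": 0,"wy": 0,"wz": 0},{"tx": 0,"ty": 0,"tz": 0,"wx": 0,"wy": 0,"wz": 0},{"tx": 0,"ty": 0,"tz": 0,"wx": 0,"wy": 0,"wz": 0},{"tx": 0,"ty": 0,"tz": 0,"wx": 0,"wy": 0,"wz": 0}], jaw=1)

```text
time_s: 31.78
eef_pos: [0.5232, 0.1195, 0.0069]
tcp_rot: [0.707, -0.704, 0.046, -0.052]
wrist_force: [-4.0, -1.4, 11.3]
opening: 0.044
```

carry_out(motion=[{"tx": 0,"ty": 0,"tz": 5,"wx": 0,"wy": 0,"wz": 0},{"tx": 0,"ty": 0,"tz": 30,"wx": 0,"wy": 0,"wz": 0},{"tx": 5,"ty": -15,"tz": 75,"wx": 0,"wy": 0,"wz": 0},{"tx": 15,"ty": -60,"tz": 105,"wx": 0,"wy": 0,"wz": 0},{"tx": 30,"ty": -115,"tz": 110,"wx": 0,"wy": 0,"wz": 0},{"tx": 40,"ty": -170,"tz": 110,"wx": 0,"wy": 0,"wz": 0},{"tx": 50,"ty": -225,"tz": 110,"wx": 0,"wy": 0,"wz": 0},{"tx": 60,"ty": -275,"tz": 105,"wx": 0,"wy": 0,"wz": 0},{"tx": 64.6,"ty": -305.8,"tz": 90,"wx": 0,"wy": 0,"wz": 0},{"tx": 64.6,"ty": -305.8,"tz": 72,"wx": 0,"wy": 0,"wz": 0},{"tx": 64.6,"ty": -305.8,"tz": 68,"wx": 0,"wy": 0,"wz": 0},{"tx": 64.6,"ty": -305.8,"tz": 68,"wx": 0,"wy": 0,"wz": 0},{"tx": 64.6,"ty": -305.8,"tz": 68,"wx": 0,"wy": 0,"wz": 0}])

```text
time_s: 33.4
eef_pos: [0.5883, -0.1859, 0.0758]
tcp_rot: [0.707, -0.704, 0.046, -0.052]
wrist_force: [-0.7, 0.2, -0.1]
opening: 0.0438
```

```bash
python3 -c "
from h import *
o=observe(); x,y,z=o['eef_pos']; print(x,y,z,o['wrist_force'],o['opening'])
s=look(['small_stone','collar'],name='w15',dz=z-.0069)
cfit(s,[(.048,z+.0091)],x,y,w=.006); cfit(s,[(.066,.057)],.5878,-.1858,w=.006);cfit(s,[(.136,.03)],.587,-.185,w=.006)
cv2.imwrite('pics/w15c.png',cv2.resize(s['img'][130:360,180:470,::-1],None,fx=2.5,fy=2.5))"
```

```text
0.5883200685604117 -0.18592152110920654 0.07582993305354363 [-0.72944543  0.22959076 -0.11017406] 0.04383335733965508
small_stone reg 0.72 [320. 253.] circ 0.5891 -0.1831 d 0.0533
small_stone mark 0.66 318 246 [ 0.5883 -0.1852]
collar reg 0.62 [316. 207.] circ 0.5915 -0.1573 d 0.0472
[(0.048, np.float64(0.08492993305354363))] [72.3171  0.5903 -0.1844]
[(0.048, np.float64(0.08492993305354363))] [72.3171  0.5903 -0.1844]
[(0.066, 0.057)] [97.1238  0.5878 -0.186 ]
[(0.066, 0.057)] [97.1238  0.5878 -0.186 ]
[(0.136, 0.03)] [161.2446   0.5872  -0.1848]
[(0.136, 0.03)] [161.2446   0.5872  -0.1848]
```

View pics/w15c.png

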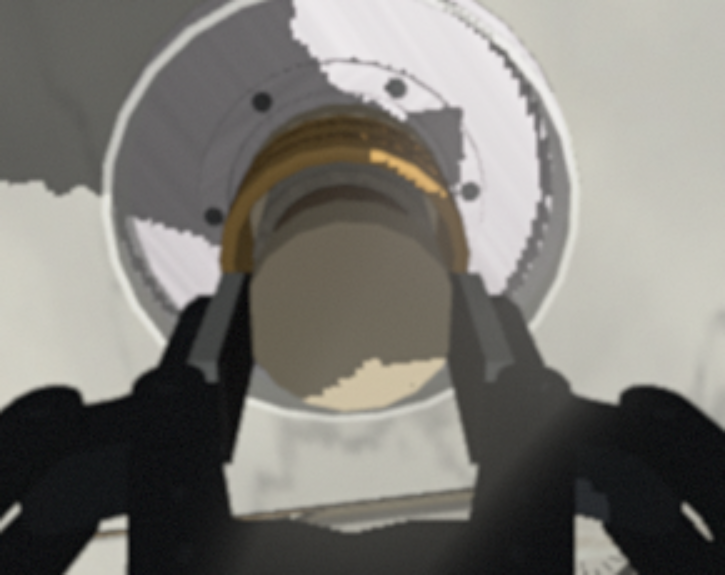

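The stone is centred in the jaws at crop (350,316); the collar is at col 344, so shift −1.3 mm in x. Lower.

carry_out(motion=[{"tx": -1.3,"ty": -0.9,"tz": -4,"wx": 0,"wy": 0,"wz": 0},{"tx": -1.3,"ty": -0.9,"tz": -8,"wx": 0,"wy": 0,"wz": 0},{"tx": -1.3,"ty": -0.9,"tz": -12,"wx": 0,"wy": 0,"wz": 0},{"tx": -1.3,"ty": -0.9,"tz": -15,"wx": 0,"wy": 0,"wz": 0},{"tx": -1.3,"ty": -0.9,"tz": -17.5,"wx": 0,"wy": 0,"wz": 0},{"tx": -1.3,"ty": -0.9,"tz": -19,"wx": 0,"wy": 0,"wz": 0},{"tx": -1.3,"ty": -0.9,"tz": -19,"wx": 0,"wy": 0,"wz": 0}])

```text
time_s: 34.52
eef_pos: [0.5868, -0.1871, 0.0575]
tcp_rot: [0.707, -0.704, 0.046, -0.053]
wrist_force: [-3.0, 1.7, 10.1]
opening: 0.0437
```

carry_out(motion=[{"tx": 0,"ty": 0,"tz": 0,"wx": 0,"wy": 0,"wz": 0},{"tx": 0,"ty": 0,"tz": 0,"wx": 0,"wy": 0,"wz": 0},{"tx": 0,"ty": 0,"tz": 0,"wx": 0,"wy": 0,"wz": 0},{"tx": 0,"ty": 0,"tz": 0,"wx": 0,"wy": 0,"wz": 0},{"tx": 0,"ty": 0,"tz": 15,"wx": 0,"wy": 0,"wz": 0},{"tx": 0,"ty": 0,"tz": 50,"wx": 0,"wy": 0,"wz": 0},{"tx": 0,"ty": -40,"tz": 80,"wx": 0,"wy": 0,"wz": 0},{"tx": 0,"ty": -80,"tz": 90,"wx": 0,"wy": 0,"wz": 0},{"tx": 0,"ty": -80,"tz": 90,"wx": 0,"wy": 0,"wz": 0},{"tx": 0,"ty": -80,"tz": 90,"wx": 0,"wy": 0,"wz": 0}], jaw=-1)

```text
time_s: 35.78
eef_pos: [0.5865, -0.2668, 0.1478]
tcp_rot: [0.707, -0.704, 0.046, -0.053]
wrist_force: [-0.3, 0.2, -0.8]
opening: 0.0855
```

```bash
python3 -c "
from h import *
s=look(['small_stone'],name='w16',dz=.05)
s=look(['collar'],dz=.022)
cfit(s,[(.048,.066)],.5876,-.1857,w=.006);cfit(s,[(.066,.057)],.587,-.185,w=.006)
cv2.imwrite('pics/w16c.png',cv2.resize(s['img'][50:170,240:370,::-1],None,fx=4,fy=4))"
```

```text
small_stone reg 0.89 [304. 107.] circ 0.5876 -0.1869 d 0.0488
small_stone mark 0.62 303 104 [ 0.5862 -0.184 ]
collar reg 0.97 [305. 106.] circ 0.5877 -0.1859 d 0.0661
[(0.048, 0.066)] [ 1.907901e+02  5.884000e-01 -1.860000e-01]
[(0.048, 0.066)] [ 1.907901e+02  5.884000e-01 -1.860000e-01]
[(0.066, 0.057)] [121.2208   0.588   -0.1855]
[(0.066, 0.057)] [121.2208   0.588   -0.1855]
```

View pics/w16c.png

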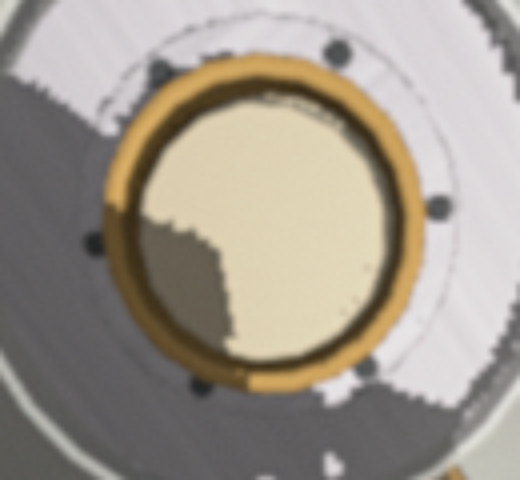

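Small stone lies inside the collar with a gap all round (crop centre (265,228); collar (265,223)). Now the cap, by its boss.

carry_out(motion=[{"tx": -20,"ty": 45,"tz": 20,"wx": 0,"wy": 0,"wz": 0},{"tx": -40,"ty": 95,"tz": 20,"wx": 0,"wy": 0,"wz": 0},{"tx": -60,"ty": 145,"tz": 20,"wx": 0,"wy": 0,"wz": 0},{"tx": -80,"ty": 195,"tz": 20,"wx": 0,"wy": 0,"wz": 0},{"tx": -100,"ty": 245,"tz": 10,"wx": 0,"wy": 0,"wz": 0},{"tx": -110,"ty": 290,"tz": -5,"wx": 0,"wy": 0,"wz": 0},{"tx": -113.5,"ty": 321.5,"tz": -30,"wx": 0,"wy": 0,"wz": 0},{"tx": -113.5,"ty": 321.5,"tz": -70,"wx": 0,"wy": 0,"wz": 0},{"tx": -113.5,"ty": 321.5,"tz": -105,"wx": 0,"wy": 0,"wz": 0},{"tx": -113.5,"ty": 321.5,"tz": -125,"wx": 0,"wy": 0,"wz": 0},{"tx": -113.5,"ty": 321.5,"tz": -132,"wx": 0,"wy": 0,"wz": 0},{"tx": -113.5,"ty": 321.5,"tz": -132,"wx": 0,"wy": 0,"wz": 0},{"tx": -113.5,"ty": 321.5,"tz": -132,"wx": 0,"wy": 0,"wz": 0}])

```text
time_s: 37.7
eef_pos: [0.474, 0.0554, 0.0162]
tcp_rot: [0.707, -0.704, 0.045, -0.053]
wrist_force: [0.4, 0.1, 0.3]
opening: 0.0853
```

carry_out(motion=[{"tx": 0,"ty": 0,"tz": 0,"wx": 0,"wy": 0,"wz": 0},{"tx": 0,"ty": 0,"tz": 0,"wx": 0,"wy": 0,"wz": 0},{"tx": 0,"ty": 0,"tz": 0,"wx": 0,"wy": 0,"wz": 0},{"tx": 0,"ty": 0,"tz": 0,"wx": 0,"wy": 0,"wz": 0},{"tx": 0,"ty": 0,"tz": 0,"wx": 0,"wy": 0,"wz": 0},{"tx": 0,"ty": 0,"tz": 0,"wx": 0,"wy": 0,"wz": 0},{"tx": 0,"ty": 0,"tz": 0,"wx": 0,"wy": 0,"wz": 0},{"tx": 0,"ty": 0,"tz": 0,"wx": 0,"wy": 0,"wz": 0},{"tx": 0,"ty": 0,"tz": 0,"wx": 0,"wy": 0,"wz": 0}], jaw=1)

```text
time_s: 38.83
eef_pos: [0.4739, 0.0554, 0.0166]
tcp_rot: [0.707, -0.704, 0.045, -0.053]
wrist_force: [-2.4, -0.6, 7.5]
opening: 0.0215
```

carry_out(motion=[{"tx": 0,"ty": 0,"tz": 5,"wx": 0,"wy": 0,"wz": 0},{"tx": 0,"ty": 0,"tz": 30,"wx": 0,"wy": 0,"wz": 0},{"tx": 5,"ty": -10,"tz": 75,"wx": 0,"wy": 0,"wz": 0},{"tx": 25,"ty": -50,"tz": 105,"wx": 0,"wy": 0,"wz": 0},{"tx": 48,"ty": -100,"tz": 110,"wx": 0,"wy": 0,"wz": 0},{"tx": 70,"ty": -150,"tz": 110,"wx": 0,"wy": 0,"wz": 0},{"tx": 93,"ty": -200,"tz": 110,"wx": 0,"wy": 0,"wz": 0},{"tx": 113.1,"ty": -241.1,"tz": 100,"wx": 0,"wy": 0,"wz": 0},{"tx": 113.1,"ty": -241.1,"tz": 82,"wx": 0,"wy": 0,"wz": 0},{"tx": 113.1,"ty": -241.1,"tz": 76,"wx": 0,"wy": 0,"wz": 0},{"tx": 113.1,"ty": -241.1,"tz": 76,"wx": 0,"wy": 0,"wz": 0},{"tx": 113.1,"ty": -241.1,"tz": 76,"wx": 0,"wy": 0,"wz": 0}])

```text
time_s: 40.33
eef_pos: [0.5873, -0.1852, 0.0935]
tcp_rot: [0.707, -0.704, 0.044, -0.053]
wrist_force: [-0.1, -0.2, -0.6]
opening: 0.0216
```

```bash
python3 -c "
from h import *
o=observe(); x,y,z=o['eef_pos']; print(x,y,z,o['wrist_force'],o['opening'])
s=look(['loading_cap'],name='w17',dz=z-.0166)
cfit(s,[(.048,z-.0046)],x,y,w=.006); cfit(s,[(.066,.057)],.5878,-.1858,w=.006)"
```

```text
0.5872504936818156 -0.18523039815811296 0.09346725040536033 [-0.08040232 -0.24486859 -0.62379956] 0.021593532540305976
loading_cap reg 0.61 [319. 244.] circ 0.5884 -0.1865 d 0.053
loading_cap reg 0.25 [319. 194.] circ 0.5943 -0.1628 d 0.1114
loading_cap mark 0.7 323 242 [ 0.5899 -0.1871]
[(0.048, np.float64(0.08886725040536034))] [84.136   0.5878 -0.1872]
[(0.048, np.float64(0.08886725040536034))] [84.136   0.5878 -0.1872]
[(0.066, 0.057)] [103.8387   0.5878  -0.1858]
[(0.066, 0.057)] [103.8387   0.5878  -0.1858]
```

Cap measured at (0.588, −0.187), on target. Lower.

carry_out(motion=[{"tx": 0,"ty": 0,"tz": -4,"wx": 0,"wy": 0,"wz": 0},{"tx": 0,"ty": 0,"tz": -8,"wx": 0,"wy": 0,"wz": 0},{"tx": 0,"ty": 0,"tz": -11,"wx": 0,"wy": 0,"wz": 0},{"tx": 0,"ty": 0,"tz": -12.5,"wx": 0,"wy": 0,"wz": 0},{"tx": 0,"ty": 0,"tz": -13,"wx": 0,"wy": 0,"wz": 0},{"tx": 0,"ty": 0,"tz": -13,"wx": 0,"wy": 0,"wz": 0}])

```text
time_s: 41.22
eef_pos: [0.5872, -0.1854, 0.0812]
tcp_rot: [0.707, -0.704, 0.044, -0.053]
wrist_force: [-2.9, 0.7, 6.5]
opening: 0.0216
```

carry_out(motion=[{"tx": 0,"ty": 0,"tz": 0,"wx": 0,"wy": 0,"wz": 0},{"tx": 0,"ty": 0,"tz": 0,"wx": 0,"wy": 0,"wz": 0},{"tx": 0,"ty": 0,"tz": 0,"wx": 0,"wy": 0,"wz": 0},{"tx": 0,"ty": 0,"tz": 0,"wx": 0,"wy": 0,"wz": 0},{"tx": 0,"ty": 0,"tz": 0,"wx": 0,"wy": 0,"wz": 0},{"tx": 0,"ty": 0,"tz": 15,"wx": 0,"wy": 0,"wz": 0},{"tx": 0,"ty": 0,"tz": 50,"wx": 0,"wy": 0,"wz": 0},{"tx": 0,"ty": -40,"tz": 75,"wx": 0,"wy": 0,"wz": 0},{"tx": 0,"ty": -80,"tz": 80,"wx": 0,"wy": 0,"wz": 0},{"tx": 0,"ty": -80,"tz": 80,"wx": 0,"wy": 0,"wz": 0},{"tx": 0,"ty": -80,"tz": 80,"wx": 0,"wy": 0,"wz": 0}], jaw=-1)

```text
time_s: 42.6
eef_pos: [0.587, -0.2651, 0.1615]
tcp_rot: [0.707, -0.704, 0.044, -0.053]
wrist_force: [-0.3, 0.2, -0.8]
opening: 0.0853
```

```bash
python3 -c "
from h import *
s=look(['loading_cap'],name='w18',dz=.064)
look(['collar'],dz=.022); look(['empty_ring'],cam='top')
cfit(s,[(.048,.076)],.5876,-.1857,w=.006)
cv2.imwrite('pics/w18c.png',cv2.resize(s['img'][30:170,230:380,::-1],None,fx=4,fy=4))"
```

```text
loading_cap reg 0.67 [305. 109.] circ 0.5878 -0.1874 d 0.0477
loading_cap mark 0.86 307 110 [ 0.589  -0.1875]
collar reg 0.61 [305. 108.] circ 0.5872 -0.186 d 0.0654
empty_ring reg 0.52 [312. 159.] circ 0.6764 0.1531 d 0.056
empty_ring mark 0.44 312 161 [0.679 0.153]
[(0.048, 0.076)] [ 1.876544e+02  5.886000e-01 -1.864000e-01]
[(0.048, 0.076)] [ 1.876544e+02  5.886000e-01 -1.864000e-01]
```

View pics/w18c.png

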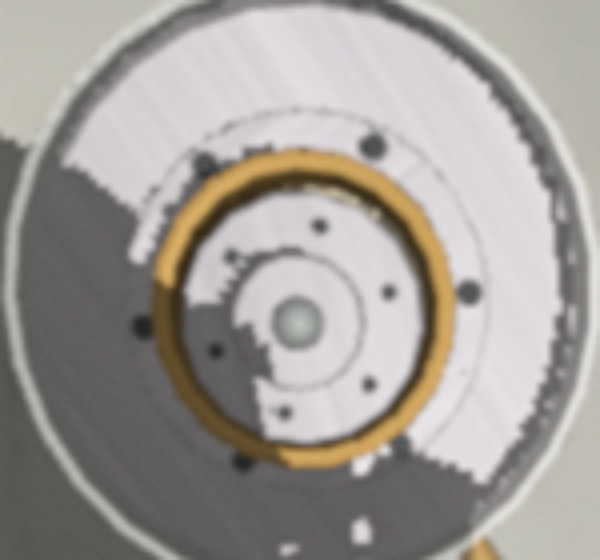

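Cap is concentric on the stack (boss at crop (298,322), collar (305,308); the difference is parallax), gripper clear. Hand in.

```bash
python3 -c "
from h import *
print(sign_off())"
```

```text
the job is handed in; nothing more can be done
None
```

I built the full stack in the cell in the required order: large stone, soil ring, brass collar, small stone and loading cap, boss up. I then handed the job in at about 43 s; no verdict came back.

**Contact:** each part met its support within about 1 mm of the computed height. The forces at touch-down were 4–10 N.

**Centring:** the last camera fits put all the parts within about 2 mm of each other and of the cell.

| Part | x (m) | y (m) |
|---|---|---|
| Cell | 0.587 | −0.185 |
| Large stone | 0.587 | −0.186 |
| Soil ring | 0.588 | −0.186 |
| Collar | 0.588 | −0.186 |
| Small stone | 0.588 | −0.1865 |
| Cap | 0.588 | −0.187 |

**Empty ring:** the top camera still puts it at about (0.676, 0.153). A wrist view before the work gave (0.673, 0.1535), so it has not moved. The gripper was open and clear at the end.

**Doubts and disagreements:**
- Single fits of the cap and small stone differed by about 1 mm.
- The circle fits on the locating rim and, just after it was placed, on the large stone were poor, so I used the bath wall, the seat rings and the stone's outline instead.
- The small stone touched down about 0.6 mm higher than computed, with 10 N. I judged it fully down from the even gap seen around it.
- Flatness was judged only from the pictures.
- My first move was refused because its rows left out some of the keys, and nothing moved.
- I viewed 17 pictures, three over the budget of 14.

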